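# Start the tile tester from its console

### The job

Start the tile tester with the closed fingertips: first switch the power on by pressing down the raised, green-dotted end of the white rocker on the grey mains box, then push the yellow programme key on the red console fully in so that it stays in, and last press the green start button fully in, hold it there for a good second and let it come back out. Keep to that order, leave the blue and black keys and the red stop button unpressed, and leave the caliper, jar, tile and hand stamp where they are.

Things in the scene. Friction and masses are not known exactly. Their poses are not given: they have to be found in the camera images.
- rocker_press (a point): The place to press on the mains rocker: a green dot on the top face of the raised (off-side) half of a white rocker, 64 mm long and 36 mm wide, on a grey box 120 x 90 x 45 mm that is fixed to the bench. It lies 22 mm from the rocker's pivot line, about 62 mm above the bench when off, and sinks about 6.5 mm as the rocker goes over.
- rocker (a joint): angle of the mains rocker, rad: 0 off (dotted half raised 0.3 rad), 0.3 fully on (dotted half level, other half raised). Pressing the dotted half down increases it; about 3.2 N at the dot moves it and it stays where it is left.
- yellow_key_top (a point): Yellow square push-and-stay key, 28 mm wide, on a white 40 mm bezel, in the front row of the console. The point is the centre of its top face, 76 mm above the bench when out; it goes down with the key.
- yellow_key (a joint): travel of the yellow key straight down, m: 0 fully out, 0.007 fully in. It has no spring: about 3.5 N moves it, and it stays where it is left.
- green_start_top (a point): Green round spring button, 32 mm across, in a black round housing, in the second row of the console (behind the keys, left or right). The point is the centre of its top face, 83 mm above the bench when out; it goes down with the button.
- green_start (a joint): travel of the green button straight down, m: 0 out, 0.007 fully in. Spring: starts to move at about 1.5 N, fully in at 5 N, and comes back when let go.
- blue_key_top (a point): Blue square push-and-stay key, 28 mm wide, on a white 40 mm bezel, in the front row of the console. The point is the centre of its top face, 76 mm above the bench when out; it goes down with the key. Not to be pressed.
- blue_key (a joint): travel of the blue key straight down, m: 0 fully out, 0.007 fully in. It has no spring: about 3.5 N moves it, and it stays where it is left.
- black_key_top (a point): Black square push-and-stay key, 28 mm wide, on a white 40 mm bezel, in the front row of the console. The point is the centre of its top face, 76 mm above the bench when out; it goes down with the key. Not to be pressed.
- black_key (a joint): travel of the black key straight down, m: 0 fully out, 0.007 fully in. It has no spring: about 3.5 N moves it, and it stays where it is left.
- red_stop_top (a point): Red round spring stop button, 36 mm across, in a yellow round housing, in the second row of the console; the centre of its top face, 83 mm above the bench. Not to be pressed.
- red_stop (a joint): travel of the red button, m: 0 out, 0.007 fully in; spring as the green one's.
- console: Red control console, 200 (x) x 250 (y) x 60 mm high, fixed to the bench; origin at the centre of its underside. In its frame the three keys stand at x = -55 mm, y = -72, 0 and 72 mm in any order, start and stop at x = 15 mm, y = -70 and 70 mm either way round; a flat display 6 mm high lies at x = 68 mm.
- caliper: Digital caliper lying flat in front of the console, 210 mm long along its y, about 50 mm wide, 14 mm high; origin under its middle. Loose, to be left alone.
- jar: Amber glass jar with a white cap, 52 mm across, 85 mm high, standing beyond the mains box; origin at the centre of its underside. Loose, to be left alone.
- tile: White ceramic tile, 150 x 150 x 9 mm, lying beyond the console; origin at the centre of its underside. Loose, to be left alone.
- stamp: Wooden hand stamp with a turned knob, 36 x 50 mm, 58 mm high, in front of the mains box; origin at the centre of its underside. Loose, to be left alone.
Mind the look-alikes: they are no part of the job. There is more than one size of the part that bears rocker_press; the job needs the smallest.

How it is judged:
By the outcome, as a careful person would: the job done as asked, in the order asked, and still so for the second after the job is handed in, with the robot touching nothing.
It also fails if it takes over 48 s, if anything falls off the work surface, if the arm or the gripper's body presses on something with over 40 N, if the wrist force passes 120 N, or if a joint passes its speed limit or range.

### The arm

A 6-joint arm with a two-finger parallel gripper is mounted at the origin on the work surface. World frame = base frame: x ahead of the robot, y to its left, z up, the work surface at z = 0. Lengths are in mm, angles in degrees, forces in N, time in s.
With the tool pointing down it reaches from about 325 to 1000 mm from the base axis. Payload 5.1 kg.
Tool frame: the origin (TCP) lies midway between the tips of the shut fingers; the grasp point (between the pads) lies robot.grasp_offset behind it (robot.grasp_offset is the distance from the TCP to the grasp point, in mm); x points along the fingers, y is the direction in which the jaws open and shut, and the axes are right-handed (so a half turn about x gives the same grasp; the last joint's range is limited). The gripper opens to 85 mm and grips with 20 to 120 N. Pads are 22 mm wide; open, the fingers measure 114 mm over their backs; the gripper's body (76 mm by 85 mm) begins 54 mm behind the grasp point. The pads swing forward as they close: fully open they stand 13 mm farther back than shut.
Start: joints at [-81.509, 7.093, 94.555, -0, 78.352, -4.733], TCP at [148.659, -632.76, 231.322] pointing down, gripper open.
Joint ranges: [-149.61, 149.61], [-58.7, 133.49], [1.44, 155.28], [-77.14, 257.14], [18.33, 153.61], [-166.67, 166.67]. Speed limits (degrees/s): [147.25, 147.25, 180, 180, 180, 180].

### API

Orientations are given as a 3x3 rotation matrix whose columns are the frame's x, y, z axes.
In Python, from cell import robot, get_image gives the robot as it stands.
- The arm moves only by the tool apply_moves, never from a script. Its argument "rows" is one flat list of numbers, 6 for each row, row after row: the shift along the tool's x, y, z as a fraction of full scale, then the turn, a rotation vector about the tool's x, y, z as a fraction of full scale. A call has exactly 10 rows; each row is the pose to reach, as a shift and turn from the pose commanded when the call began, along the tool's axes at that moment, turning the shorter way round; what a row does not reach only later rows make up. Full scale, the value 1, is 120 mm for a shift and 180 degrees for a turn. A row lasts 1/8 s, in which the tool goes at most 62.5 mm and 10.7 degrees, less where a joint would pass 70% of its speed; a pose out of reach is approached as far as the arm can. A call with a number of a shift or a turn outside -1 to 1 is refused whole. A call with a gripper value outside its range is refused whole. "grip" is the gripper's target within -1 to 1 (fully open at 1, half-way at 0, shut at -1), set as the call begins (left out, the last holds). The fingers move at their own pace and stop on an object; the grip force is fixed at half the most. Time passes only in rows, so rows that repeat a pose let the fingers close, or fill a call up. It gives the time, the measured TCP pose, the force and the opening at its end, in the units of the state.
- robot.read_state(): the state, without advancing time (a new reading comes with each control period).
- get_image(name): name is "scene" or "side" or "wrist"; returns a dict with "img" (480x640x3 uint8, blue, green, red), "z_map" (480x640 float32, mm along the optical axis (not along the pixel's ray), 0 where there is no reading), "camera_matrix" (3x3 intrinsics, pixels), "extrinsics" (4x4, takes a point from world to camera coordinates). Camera axes: x right, y down, z forward; pixel columns grow to the right and rows downward; lengths in mm; the calibration is good to about 2 mm. The wrist camera is an equidistant fisheye: a pixel r from the principal point sees the ray r / f radians off the axis. A picture is of the moment at which its call begins.
- robot.close_job(): hands the job in, once; it reports no verdict.
The state is a dict: "time": time; "q": joint angles; "qvel": joint speeds; "joint_torque": joint torques, N m; "tcp_pos": TCP position; "ee_rot": TCP orientation; "wrist_force": force on the tool from outside, world axes, zero at the start; "ft_torque": the same for the moment, N m; "grip_width": opening from 0.0 (shut) to 1.0 (fully open).
Only numpy, scipy, OpenCV 4.12 (cv2) and the standard library are available. Lean on these libraries where they do the work, as an engineer would, in place of code of your own. Each camera call takes 0.05 s, during which the arm holds its last target.

## Working session

There is one attempt and no reset: what is moved stays moved. The work goes in short steps, Python scripts to look and compute and a tool call to move; the robot and the scene stay as the last step left them, time stands still between calls to the robot, and variables do not carry over. Pictures are saved under pics/ and viewed, and the job is handed in when it is done.

Besides the shell and the picture viewer there is one more tool, called after "Request:" as name(argument=value, ...) on one line, values as JSON. apply_moves: Moves the arm, as the interface text tells. Its arguments: {"type":"object","properties":{"rows":{"type":"array","items":{"type":"number","minimum":-1,"maximum":1}},"grip":{"type":"number"}},"required":["rows"]}

```bash
mkdir -p pics; ls
python3 - <<'E'
from cell import robot,get_image
import cv2,pickle
d={}
for n in("scene","side","wrist"):
    d[n]=get_image(n);cv2.imwrite(f"pics/a_{n}.png",d[n]["img"])
    print(n,d[n]["camera_matrix"].tolist(),d[n]["extrinsics"].round(3).tolist())
pickle.dump(d,open("a.pkl","wb"))
print(robot.read_state(),robot.grasp_offset)
E
```

```text
pics
scene [[491.05713197453326, 0.0, 316.0203035135867], [0.0, 491.05713197453326, 238.97198279130922], [0.0, 0.0, 1.0]] [[0.394, 0.919, 0.016, -256.645], [0.764, -0.318, -0.562, -291.004], [-0.511, 0.234, -0.827, 1288.819], [0.0, 0.0, 0.0, 1.0]]
side [[614.9439398723943, 0.0, 334.5261791537582], [0.0, 614.9439398723943, 235.8607977240477], [0.0, 0.0, 1.0]] [[-0.843, -0.538, 0.012, 465.583], [-0.38, 0.58, -0.72, 189.315], [0.38, -0.612, -0.694, 1341.685], [0.0, 0.0, 0.0, 1.0]]
wrist [[371.64829954431775, 0.0, 311.6242785291659], [0.0, 371.64829954431775, 240.22350701666468], [0.0, 0.0, 1.0]] [[0.229, -0.973, -0.002, -648.556], [-0.93, -0.22, 0.294, -38.814], [-0.286, -0.065, -0.956, 380.19], [0.0, 0.0, 0.0, 1.0]]
{'time': 0.15, 'q': array([-8.15107386e+01,  7.12771691e+00,  9.46151737e+01,  5.66758662e-04,
        7.83537129e+01, -4.73297364e+00]), 'qvel': array([-0.04276504, -0.03710585, -0.21010858,  0.07423626,  0.00496165,
        0.04077443]), 'joint_torque': array([ 3.68956617e-04, -4.24226654e+01, -3.66014242e+01, -4.90420462e-05,
        4.59067451e-03, -5.65391275e-06]), 'tcp_pos': array([ 148.57374175, -632.30372149,  230.31338263]), 'ee_rot': array([[-2.39319343e-04,  2.28726521e-01, -9.73490689e-01],
       [ 1.66900598e-03, -9.73489270e-01, -2.28726598e-01],
       [-9.99998579e-01, -1.67950048e-03, -1.48771118e-04]]), 'wrist_force': array([-0.0592396 ,  0.88010497,  0.86212001]), 'ft_torque': array([ 0.00085995, -0.00884659,  0.0217357 ]), 'grip_width': 0.9955059154046447} 18.700000000000003
```

View pics/a_scene.png

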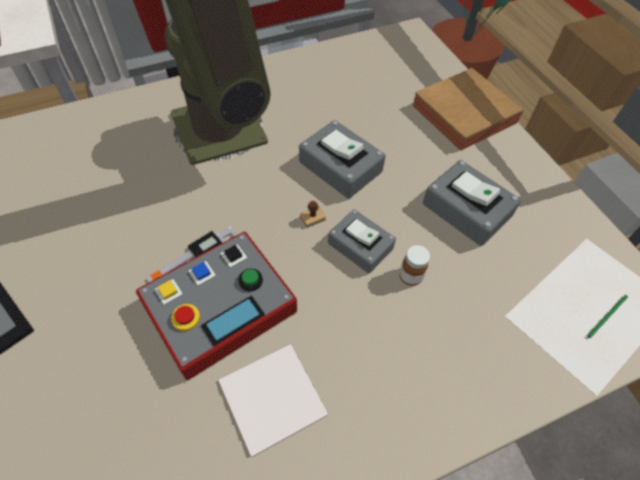

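View pics/a_side.png

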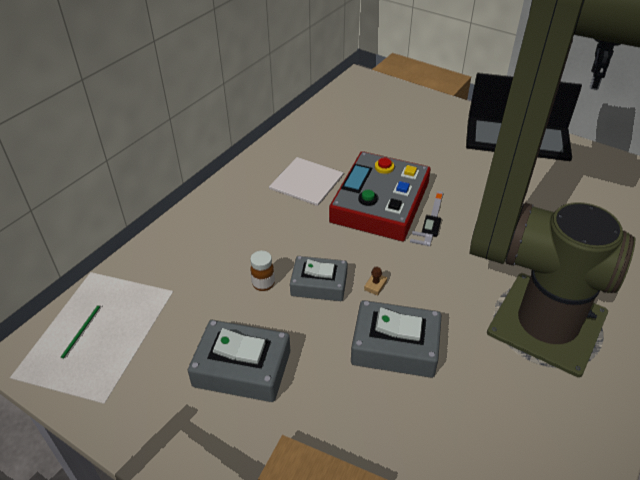

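View pics/a_wrist.png

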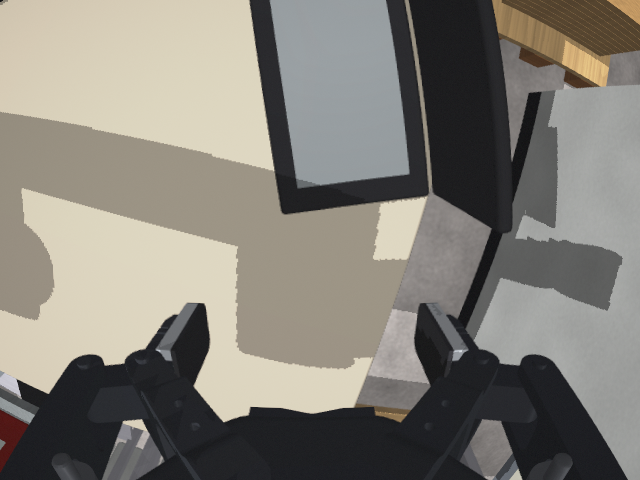

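The scene view shows the smallest mains box at about (362,240), with its green dot near (370,236). On the console, the yellow key is at (168,290), blue at (202,271), black at (234,254), green start at (250,279) and red stop at (185,317). Next I'll measure these.

```bash
cat > h.py <<'E'
import numpy as np,cv2
def pts(d,mask):
    v,u=np.nonzero(mask&(d["z_map"]>0));z=d["z_map"][v,u];K=d["camera_matrix"];E=d["extrinsics"]
    c=np.stack([(u-K[0,2])/K[0,0]*z,(v-K[1,2])/K[1,1]*z,z],1)
    return (c-E[:3,3])@E[:3,:3],u,v
def ray(d,u,v,h):
    K=d["camera_matrix"];E=d["extrinsics"];R=E[:3,:3];o=-R.T@E[:3,3]
    r=R.T@np.array([(u-K[0,2])/K[0,0],(v-K[1,2])/K[1,1],1]);return o+r*(h-o[2])/r[2]
E
python3 - <<'E'
import pickle
from h import *
d=pickle.load(open("a.pkl","rb"))
W={"scene":dict(dot=(370,236,7),rock=(362,234,22),yel=(168,290,14),blue=(202,271,14),black=(234,254,14),green=(250,279,15),red=(185,317,14)),
"side":dict(dot=(312,269,8),rock=(320,270,22),yel=(410,171,11),blue=(403,187,11),black=(395,206,11),green=(368,197,13),red=(385,164,12))}
H=dict(dot=62,rock=58,yel=76,blue=76,black=76,green=83,red=83)
for n in W:
    im=d[n];hsv=cv2.cvtColor(im["img"],cv2.COLOR_BGR2HSV).astype(int);h,s,v=hsv[...,0],hsv[...,1],hsv[...,2]
    for k,(cu,cv_,r) in W[n].items():
        m={"dot":(abs(h-65)<25)&(s>70),"rock":(v>150)&(s<60),"yel":(abs(h-26)<8)&(s>120),"blue":(abs(h-112)<14)&(s>120),"black":v<60,"green":(abs(h-65)<20)&(s>100),"red":((h<8)|(h>172))&(s>120)}[k]
        yy,xx=np.mgrid[:480,:640];m=m&(abs(xx-cu)<=r)&(abs(yy-cv_)<=r)
        P,u,vv=pts(im,m)
        top=P[P[:,2]>np.percentile(P[:,2],60)-3] if k not in("dot","rock") else P
        print(n,k,len(P),u.mean().round(1),vv.mean().round(1),"mean",top.mean(0).round(1),"med",np.median(top,0).round(1),"zr",np.percentile(P[:,2],[5,95]).round(1),"ray",ray(im,u.mean(),vv.mean(),H[k]).round(1))
    c=im["img"][(slice(210,280),slice(320,405)) if n=="scene" else (slice(250,305),slice(285,355))]
    cv2.imwrite(f"pics/crop_{n}.png",cv2.resize(c,None,fx=7,fy=7))
E
```

```text
scene dot 9 369.7 234.9 mean [494.8 188.1  63.3] med [494.3 188.2  63.8] zr [60.7 65. ] ray [494.1 188.6  62. ]
scene rock 678 365.5 225.1 mean [451.7 203.2  36.1] med [458.  189.   56.1] zr [-0.8 63.5] ray [465.7 193.5  58. ]
scene yel 200 166.9 289.0 mean [ 464.8 -230.1   76.9] med [ 465.3 -230.    76.8] zr [70.1 79. ] ray [ 465.8 -230.5   76. ]
scene blue 175 200.4 270.5 mean [ 449.5 -160.6   76.8] med [ 449.4 -160.6   76.8] zr [71.3 79.2] ray [ 450.6 -160.8   76. ]
scene black 151 232.5 253.2 mean [435.5 -90.6  76.8] med [435.3 -90.4  76.7] zr [71.3 79.1] ray [436.4 -90.9  76. ]
scene green 240 249.7 277.0 mean [503.1 -76.4  83.8] med [502.9 -76.4  83.7] zr [72.2 86.3] ray [505.4 -77.7  83. ]
scene red 239 183.8 314.7 mean [ 534.2 -213.9   83.9] med [ 534.6 -214.2   83.7] zr [80.7 86.3] ray [ 534.3 -214.1   83. ]
side dot 12 310.2 265.1 mean [495.8 190.9  64.5] med [496.4 191.   64.5] zr [61.2 66.9] ray [497.1 189.   62. ]
side rock 306 319.6 268.0 mean [475.8 182.8  59.5] med [476.  182.5  59.1] zr [54.7 65. ] ray [476.6 181.7  58. ]
side yel 102 409.9 170.1 mean [ 464.3 -227.    77.4] med [ 463.6 -227.3   77.5] zr [64.7 79.7] ray [ 463.1 -223.7   76. ]
side blue 110 402.5 186.4 mean [ 448.6 -156.5   77.1] med [ 447.5 -157.4   77.1] zr [68.  79.9] ray [ 447.6 -153.7   76. ]
side black 115 394.7 203.9 mean [432.5 -86.2  77.1] med [431.9 -84.5  77.1] zr [65.8 80. ] ray [431.9 -83.3  76. ]
side green 129 367.7 195.1 mean [501.8 -72.4  83.8] med [501.8 -72.6  83.5] zr [72.  87.1] ray [500.1 -68.4  83. ]
side red 110 384.4 162.2 mean [ 532.2 -210.3   84. ] med [ 532.8 -210.4   83.9] zr [75.3 86.5] ray [ 531.1 -208.4   83. ]
```

```bash
python3 -c "
import cv2,numpy as np
a=cv2.imread('pics/crop_scene.png');b=cv2.imread('pics/crop_side.png')
a=cv2.resize(a,(400,330));b=cv2.resize(b,(400,330));cv2.imwrite('pics/crops.png',np.hstack([a,b]))"
```

```text
(no output)
```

View pics/crops.png

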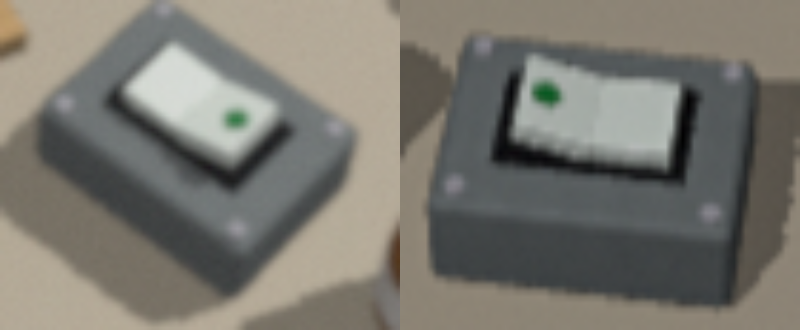

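Both cameras agree and the geometry holds:
- **Keys:** spacing is 71.7 mm.
- **Green start:** predicted (502.5, -75.2), measured (502.5, -74.5).
- **Rocker dot:** about (495.5, 189.5, 63).

Now I'll move toward the rocker with the fingers closing. The total shift is about -720 mm in tool y and -525 mm in tool z.

Request:
apply_moves(rows=[0,-0.1,-0.07,0,0,0,0,-0.2,-0.15,0,0,0,0,-0.3,-0.22,0,0,0,0,-0.4,-0.29,0,0,0,0,-0.5,-0.36,0,0,0,0,-0.6,-0.44,0,0,0,0,-0.7,-0.51,0,0,0,0,-0.8,-0.58,0,0,0,0,-0.9,-0.66,0,0,0,0,-1,-0.73,0,0,0], grip=-1)

```text
time: 1.4
tcp_pos: [206.9, -495.0, 231.3]
ee_rot: [[-0.0, 0.229, -0.973], [0.0, -0.973, -0.229], [-1.0, -0.0, 0.0]]
wrist_force: [0.8, 0.7, 1.1]
grip_width: -0.001
```

Request:
apply_moves(rows=[0,-0.1,-0.07,0,0,0,0,-0.2,-0.15,0,0,0,0,-0.3,-0.22,0,0,0,0,-0.4,-0.29,0,0,0,0,-0.5,-0.36,0,0,0,0,-0.6,-0.44,0,0,0,0,-0.7,-0.51,0,0,0,0,-0.8,-0.58,0,0,0,0,-0.9,-0.66,0,0,0,0,-1,-0.73,0,0,0])

```text
time: 2.65
tcp_pos: [264.7, -358.1, 231.4]
ee_rot: [[0.0, 0.229, -0.973], [-0.0, -0.973, -0.229], [-1.0, 0.0, -0.0]]
wrist_force: [0.3, -0.3, -0.6]
grip_width: -0.002
```

Request:
apply_moves(rows=[0,-0.1,-0.07,0,0,0,0,-0.2,-0.15,0,0,0,0,-0.3,-0.22,0,0,0,0,-0.4,-0.29,0,0,0,0,-0.5,-0.36,0,0,0,0,-0.6,-0.44,0,0,0,0,-0.7,-0.51,0,0,0,0,-0.8,-0.58,0,0,0,0,-0.9,-0.66,0,0,0,0,-1,-0.73,0,0,0])

```text
time: 3.9
tcp_pos: [322.5, -221.2, 231.3]
ee_rot: [[-0.0, 0.229, -0.973], [0.0, -0.973, -0.229], [-1.0, -0.0, -0.0]]
wrist_force: [0.1, -1.1, -0.3]
grip_width: -0.0
```

Request:
apply_moves(rows=[0,-0.1,-0.07,0,0,0,0,-0.2,-0.15,0,0,0,0,-0.3,-0.22,0,0,0,0,-0.4,-0.29,0,0,0,0,-0.5,-0.36,0,0,0,0,-0.6,-0.44,0,0,0,0,-0.7,-0.51,0,0,0,0,-0.8,-0.58,0,0,0,0,-0.9,-0.66,0,0,0,0,-1,-0.73,0,0,0])

```text
time: 5.15
tcp_pos: [380.2, -84.4, 231.3]
ee_rot: [[-0.0, 0.229, -0.973], [0.0, -0.973, -0.229], [-1.0, -0.0, 0.0]]
wrist_force: [0.3, 0.3, 0.3]
grip_width: -0.002
```

Request:
apply_moves(rows=[0,-0.1,-0.07,0,0,0,0,-0.2,-0.15,0,0,0,0,-0.3,-0.22,0,0,0,0,-0.4,-0.29,0,0,0,0,-0.5,-0.36,0,0,0,0,-0.6,-0.44,0,0,0,0,-0.7,-0.51,0,0,0,0,-0.8,-0.58,0,0,0,0,-0.9,-0.66,0,0,0,0,-1,-0.73,0,0,0])

```text
time: 6.4
tcp_pos: [438.2, 52.5, 231.3]
ee_rot: [[-0.0, 0.229, -0.973], [-0.0, -0.973, -0.229], [-1.0, 0.0, 0.0]]
wrist_force: [-0.2, -0.6, -0.0]
grip_width: 0.008
```

Request:
apply_moves(rows=[0.08,-0.1,-0.07,0,0,0,0.16,-0.2,-0.15,0,0,0,0.25,-0.3,-0.22,0,0,0,0.33,-0.4,-0.29,0,0,0,0.42,-0.55,-0.4,0,0,0,0.52,-0.7,-0.51,0,0,0,0.62,-0.8,-0.58,0,0,0,0.72,-0.92,-0.67,0,0,0,0.8,-1,-0.73,0,0,0,0.83,-1,-0.73,0,0,0])

```text
time: 7.65
tcp_pos: [495.3, 188.7, 130.7]
ee_rot: [[-0.001, 0.23, -0.973], [-0.001, -0.973, -0.23], [-1.0, 0.0, 0.002]]
wrist_force: [-0.0, 0.5, -0.2]
grip_width: 0.002
```

Run:
```python
from cell import robot,get_image
import cv2,pickle,numpy as np
d={n:get_image(n) for n in("scene","side","wrist")}
pickle.dump(d,open("b.pkl","wb"))
s=robot.read_state();print(s["time"],s["tcp_pos"],s["q"].round(1),s["wrist_force"])
a=d["scene"]["img"][180:300,290:450];b=d["side"]["img"][200:320,250:410]
cv2.imwrite("pics/b.png",np.hstack([cv2.resize(a,(400,300)),cv2.resize(b,(400,300))]));cv2.imwrite("pics/b_w.png",d["wrist"]["img"])
```

```text
7.8 [495.48159039 188.02835323 131.6247174 ] [ 15.   -3.3 115.1  -0.   68.1  91.8] [-0.24623022 -0.4443033   0.39635135]
```

View pics/b.png

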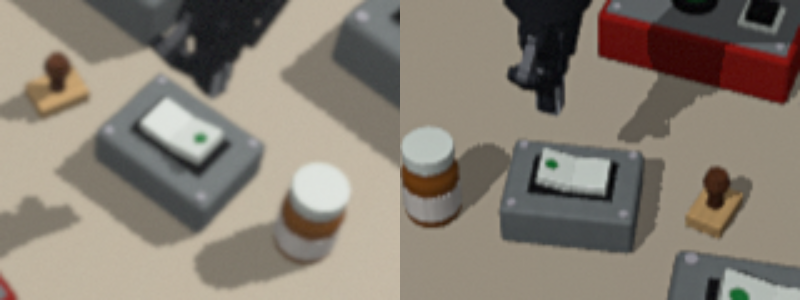

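View pics/b_w.png

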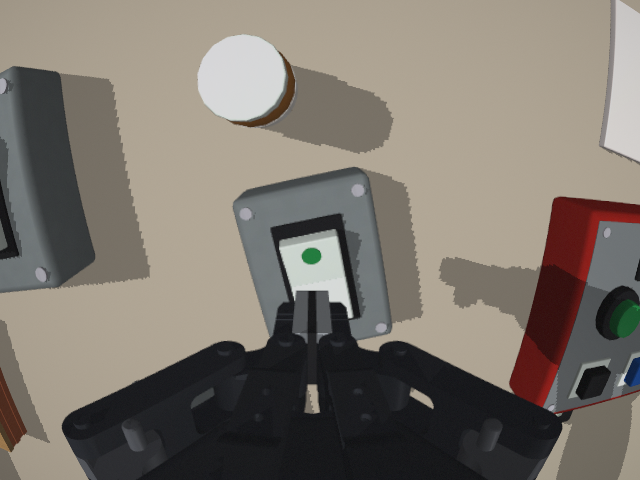

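The wrist view shows the dot at (311,256), uncovered, and the shut tips at about (312,300). I'll check the dot and the start button through the fisheye camera.

Run:
```python
import pickle,numpy as np,cv2
d=pickle.load(open("b.pkl","rb"))["wrist"]
K=d["camera_matrix"];E=d["extrinsics"];R=E[:3,:3];o=-R.T@E[:3,3]
hsv=cv2.cvtColor(d["img"],cv2.COLOR_BGR2HSV).astype(int)
m=(abs(hsv[...,0]-65)<20)&(hsv[...,1]>100)
for (a,b,c,e),h in(((300,325,240,275),62),((600,640,290,345),83)):
    v,u=np.nonzero(m[c:e,a:b]);u=u.mean()+a;v=v.mean()+c
    x=(u-K[0,2]);y=(v-K[1,2]);r=np.hypot(x,y);t=r/K[0,0]
    ray=np.array([x/r*np.sin(t),y/r*np.sin(t),np.cos(t)]);w=R.T@ray
    z=d["z_map"][int(v),int(u)]
    print(u,v,o+w*(h-o[2])/w[2], o+w*z/ray[2])
```

```text
311.07883817427387 255.62240663900414 [494.84284615 188.70282624  62.        ] [494.99461633 188.73774269  62.43916771]
624.7065592635213 318.2508630609897 [504.54113736 -67.46164536  83.        ] [504.33094752 -68.36398786  82.36844309]
```

Request:
apply_moves(rows=[0.08,0,0,0,0,0,0.18,0,0,0,0,0,0.28,0,0,0,0,0,0.38,0,0,0,0,0,0.46,0,0,0,0,0,0.53,0,0,0,0,0,0.56,0,0,0,0,0,0.58,0,0,0,0,0,0.6,0,0,0,0,0,0.61,0,0,0,0,0])

```text
time: 9.05
tcp_pos: [496.9, 188.9, 59.6]
ee_rot: [[0.003, 0.229, -0.974], [0.001, -0.974, -0.229], [-1.0, -0.0, -0.003]]
wrist_force: [1.1, 1.1, 4.1]
grip_width: 0.002
```

Request:
apply_moves(rows=[0.005,0,0,0,0,0,0.01,0,0,0,0,0,0.015,0,0,0,0,0,0.02,0,0,0,0,0,0.025,0,0,0,0,0,0.03,0,0,0,0,0,0.035,0,0,0,0,0,0.04,0,0,0,0,0,0.04,0,0,0,0,0,0.04,0,0,0,0,0])

```text
time: 10.3
tcp_pos: [496.1, 188.5, 55.9]
ee_rot: [[0.0, 0.229, -0.973], [-0.0, -0.973, -0.229], [-1.0, 0.0, -0.0]]
wrist_force: [-3.5, -1.5, 15.5]
grip_width: -0.001
```

The arm is bottomed: 55.9 mm against a 53.7 mm command, with 15.5 N. I'll press slightly more, then lift and look.

Request:
apply_moves(rows=[0.01,0,0,0,0,0,0.01,0,0,0,0,0,-0.08,0,0,0,0,0,-0.2,0,0,0,0,0,-0.34,0,0,0,0,0,-0.48,0.02,0,0,0,0,-0.58,0.1,0.03,0,0,0,-0.62,0.2,0.06,0,0,0,-0.64,0.3,0.09,0,0,0,-0.64,0.4,0.12,0,0,0])

```text
time: 11.55
tcp_pos: [492.3, 137.2, 130.2]
ee_rot: [[-0.001, 0.228, -0.974], [-0.0, -0.974, -0.228], [-1.0, 0.0, 0.001]]
wrist_force: [-0.4, -0.2, 0.2]
grip_width: 0.004
```

Run:
```python
from cell import robot,get_image
import cv2,pickle,numpy as np
d={n:get_image(n) for n in("scene","side")}
s=robot.read_state();print(s["time"],s["tcp_pos"],s["wrist_force"])
a=d["scene"]["img"][210:270,320:400];b=d["side"]["img"][245:305,280:360]
cv2.imwrite("pics/c.png",np.hstack([cv2.resize(a,(400,300)),cv2.resize(b,(400,300))]))
```

```text
11.65 [492.12309146 136.96638139 129.90611531] [-0.0487698   0.50846274  0.84380483]
```

View pics/c.png

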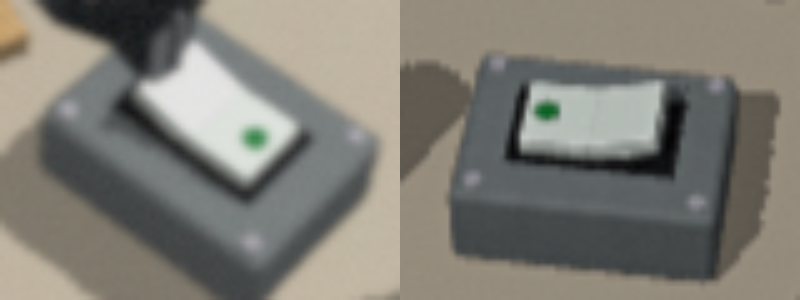

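The rocker has gone over: in both crops the dotted half is level and the other half raised. Next is the yellow key, about +351 mm in tool y and +111 mm in tool z.

Request:
apply_moves(rows=[0,0.1,0.03,0,0,0,0,0.2,0.06,0,0,0,0,0.3,0.09,0,0,0,0,0.4,0.12,0,0,0,0,0.5,0.16,0,0,0,0,0.6,0.19,0,0,0,0,0.7,0.22,0,0,0,0,0.8,0.25,0,0,0,0,0.9,0.28,0,0,0,0,0.98,0.31,0,0,0])

```text
time: 12.9
tcp_pos: [483.2, 14.6, 130.5]
ee_rot: [[0.0, 0.228, -0.974], [0.0, -0.974, -0.228], [-1.0, -0.0, -0.0]]
wrist_force: [-1.0, 0.1, -0.0]
grip_width: 0.0
```

Request:
apply_moves(rows=[0,0.1,0.03,0,0,0,0,0.2,0.06,0,0,0,0,0.3,0.09,0,0,0,0,0.4,0.12,0,0,0,0,0.5,0.16,0,0,0,0,0.6,0.19,0,0,0,0,0.7,0.22,0,0,0,0,0.8,0.25,0,0,0,0,0.9,0.28,0,0,0,0,0.98,0.31,0,0,0])

```text
time: 14.15
tcp_pos: [473.9, -108.4, 130.5]
ee_rot: [[-0.0, 0.229, -0.974], [0.0, -0.974, -0.229], [-1.0, -0.0, 0.0]]
wrist_force: [-0.3, 0.3, -0.1]
grip_width: 0.001
```

Request:
apply_moves(rows=[0,0.12,0.04,0,0,0,0,0.24,0.08,0,0,0,0,0.36,0.11,0,0,0,0,0.48,0.15,0,0,0,0,0.6,0.19,0,0,0,0,0.72,0.23,0,0,0,0,0.83,0.26,0,0,0,0,0.91,0.29,0,0,0,0,0.96,0.3,0,0,0,0,0.97,0.3,0,0,0])

```text
time: 15.4
tcp_pos: [465.6, -229.4, 130.5]
ee_rot: [[-0.0, 0.228, -0.974], [0.0, -0.974, -0.228], [-1.0, -0.0, -0.0]]
wrist_force: [0.2, -0.1, -0.1]
grip_width: 0.0
```

```bash
cat > w.py <<'E'
from cell import robot,get_image
import cv2,sys,numpy as np
from scipy.ndimage import label
d=get_image("wrist");cv2.imwrite(f"pics/{sys.argv[1]}_w.png",d["img"])
s=robot.read_state();print(s["time"],s["tcp_pos"],s["wrist_force"])
K=d["camera_matrix"];E=d["extrinsics"];R=E[:3,:3];o=-R.T@E[:3,3]
hsv=cv2.cvtColor(d["img"],cv2.COLOR_BGR2HSV).astype(int);h,S=hsv[...,0],hsv[...,1]
M=dict(yel=(abs(h-26)<8)&(S>140),blue=(abs(h-112)<12)&(S>140),green=(abs(h-65)<20)&(S>110))
for k,m in M.items():
    l,n=label(m)
    for i in range(1,n+1):
        v,u=np.nonzero(l==i)
        if len(u)<150: continue
        x=u-K[0,2];y=v-K[1,2];r=np.hypot(x,y);t=r/K[0,0];ray=np.stack([x/r*np.sin(t),y/r*np.sin(t),np.cos(t)])
        P=(o[:,None]+(R.T@ray)*d["z_map"][v,u]/ray[2]);q=P[:,P[2]>np.percentile(P[2],70)-2]
        print(k,len(u),u.mean().round(),v.mean().round(),q.mean(1).round(1),((q.max(1)+q.min(1))/2).round(1),(q.max(1)-q.min(1)).round(1))
E
python3 w.py d
```

```text
15.45 [ 465.58716866 -229.26102476  130.47417666] [0.17649042 0.10805259 0.1657478 ]
yel 3259 312.0 141.0 [ 532.5 -213.6   73.6] [ 531.8 -213.7  172.2] [ 50.6  50.6 202.8]
yel 2342 314.0 263.0 [ 465.2 -230.2   77.3] [ 493.5 -229.1  174.1] [ 89.6  34.  198.9]
blue 2193 194.0 260.0 [ 450.2 -161.1   77.2] [ 485.8 -178.5  174.1] [105.   67.2 199. ]
green 2059 80.0 151.0 [502.8 -78.8  84.1] [ 512.7 -136.8  177.6] [ 51.2 150.6 191.9]
```

View pics/d_w.png

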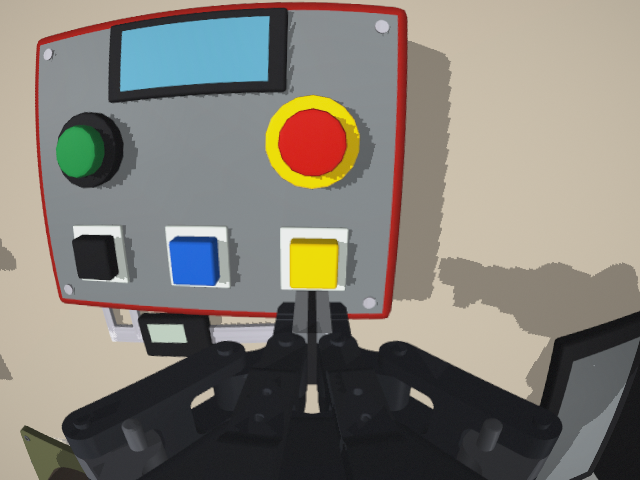

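The wrist view shows the yellow key at (314,263), about (465,-230). The tip is within 1 mm of that, so I'll press.

Request:
apply_moves(rows=[0.06,0,0,0,0,0,0.15,0,0,0,0,0,0.25,0,0,0,0,0,0.34,0,0,0,0,0,0.41,0,0,0,0,0,0.44,0,0,0,0,0,0.46,0,0,0,0,0,0.475,0,0,0,0,0,0.49,0,0,0,0,0,0.5,0,0,0,0,0])

```text
time: 16.7
tcp_pos: [465.7, -229.2, 70.8]
ee_rot: [[0.0, 0.229, -0.973], [-0.0, -0.973, -0.229], [-1.0, 0.0, -0.0]]
wrist_force: [-2.0, 1.1, 3.6]
grip_width: -0.001
```

Request:
apply_moves(rows=[0.005,0,0,0,0,0,0.01,0,0,0,0,0,0.015,0,0,0,0,0,0.02,0,0,0,0,0,0.025,0,0,0,0,0,0.03,0,0,0,0,0,0.03,0,0,0,0,0,0.03,0,0,0,0,0,0.03,0,0,0,0,0,0.03,0,0,0,0,0])

```text
time: 17.95
tcp_pos: [465.8, -229.3, 68.8]
ee_rot: [[-0.0, 0.229, -0.973], [0.0, -0.973, -0.229], [-1.0, -0.0, 0.0]]
wrist_force: [-6.1, 3.7, 13.8]
grip_width: 0.003
```

The key bottomed at 68.8 mm (69 expected) with 13.8 N. Now I'll lift and move toward the green button.

Request:
apply_moves(rows=[-0.05,0,0,0,0,0,-0.15,0,0,0,0,0,-0.27,0,0,0,0,0,-0.39,0,0,0,0,0,-0.48,-0.05,-0.03,0,0,0,-0.52,-0.14,-0.07,0,0,0,-0.53,-0.24,-0.12,0,0,0,-0.53,-0.34,-0.17,0,0,0,-0.53,-0.44,-0.22,0,0,0,-0.53,-0.54,-0.27,0,0,0])

```text
time: 19.2
tcp_pos: [482.3, -157.5, 130.1]
ee_rot: [[-0.001, 0.229, -0.973], [0.0, -0.973, -0.229], [-1.0, -0.0, 0.001]]
wrist_force: [0.1, 0.6, 0.2]
grip_width: -0.003
```

Request:
apply_moves(rows=[0,-0.1,-0.05,0,0,0,0,-0.2,-0.1,0,0,0,0,-0.3,-0.15,0,0,0,0,-0.4,-0.2,0,0,0,0,-0.5,-0.25,0,0,0,0,-0.57,-0.29,0,0,0,0,-0.62,-0.31,0,0,0,0,-0.635,-0.32,0,0,0,0,-0.635,-0.32,0,0,0,0,-0.635,-0.32,0,0,0])

```text
time: 20.45
tcp_pos: [502.2, -76.0, 130.6]
ee_rot: [[0.0, 0.228, -0.974], [-0.0, -0.974, -0.228], [-1.0, 0.0, 0.0]]
wrist_force: [-0.2, -0.9, 0.3]
grip_width: -0.003
```

```bash
python3 w.py e
python3 - <<'E'
from cell import get_image
import cv2,numpy as np
a=get_image("scene")["img"][230:350,120:310];b=get_image("side")["img"][140:240,320:450]
cv2.imwrite("pics/e.png",np.hstack([cv2.resize(a,(400,300)),cv2.resize(b,(400,300))]))
E
```

```text
20.5 [502.14731243 -75.97461823 130.49947228] [ 0.20262309 -0.46075572  0.29883221]
yel 1910 513.0 253.0 [ 535.  -203.1   73.3] [ 540.8 -147.7  172. ] [ 68.3 178.2 203.2]
yel 1075 504.0 348.0 [ 465.5 -228.1   70. ] [ 511.9 -151.7  170.5] [126.  186.2 206.2]
blue 432 423.0 344.0 [ 468.3 -157.4   87.9] [ 489.2 -136.1  130.2] [ 66.4  71.5 112.4]
green 2554 314.0 264.0 [503.9 -76.5  84.4] [531.5 -75.6 177.6] [ 86.8  34.  192. ]
```

View pics/e_w.png

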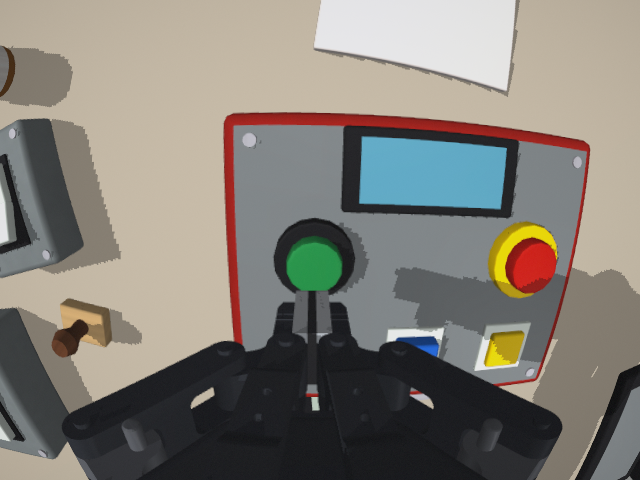

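View pics/e.png

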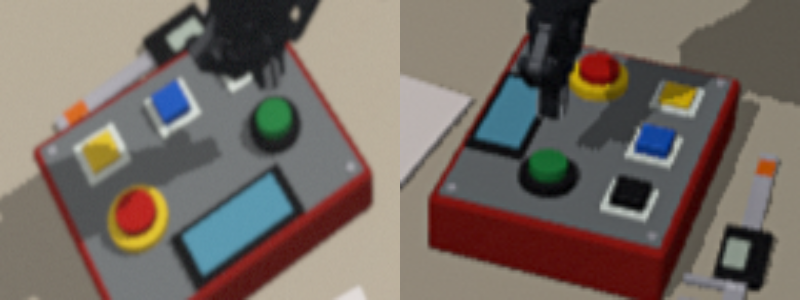

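The yellow key now sits at about 70 mm, so it has stayed in. The green button is about 1 mm from the tip, so I'll press and hold it.

Request:
apply_moves(rows=[0.05,0,0,0,0,0,0.13,0,0,0,0,0,0.22,0,0,0,0,0,0.3,0,0,0,0,0,0.36,0,0,0,0,0,0.39,0,0,0,0,0,0.42,0,0,0,0,0,0.44,0,0,0,0,0,0.46,0,0,0,0,0,0.475,0,0,0,0,0])

```text
time: 21.85
tcp_pos: [502.4, -75.8, 75.7]
ee_rot: [[-0.001, 0.229, -0.973], [0.0, -0.973, -0.229], [-1.0, -0.0, 0.001]]
wrist_force: [-11.1, 2.8, 22.1]
grip_width: 0.002
```

Request:
apply_moves(rows=[0.005,0,0,0,0,0,0.005,0,0,0,0,0,0.005,0,0,0,0,0,0.005,0,0,0,0,0,0.005,0,0,0,0,0,0.005,0,0,0,0,0,0.005,0,0,0,0,0,0.005,0,0,0,0,0,0.005,0,0,0,0,0,0.005,0,0,0,0,0])

```text
time: 23.1
tcp_pos: [502.4, -75.8, 75.8]
ee_rot: [[-0.001, 0.229, -0.973], [0.0, -0.973, -0.229], [-1.0, -0.0, 0.001]]
wrist_force: [-11.2, 2.2, 18.9]
grip_width: 0.001
```

The button has been fully in (75.8 mm, about 19 N) for 1.25 s. I'll hold it a little longer, then lift.

Request:
apply_moves(rows=[0,0,0,0,0,0,0,0,0,0,0,0,0,0,0,0,0,0,-0.03,0,0,0,0,0,-0.1,0,0,0,0,0,-0.2,0,0,0,0,0,-0.32,0,0,0,0,0,-0.44,0,0,0,0,0,-0.55,0,0,0,0,0,-0.6,0,0,0,0,0])

```text
time: 24.35
tcp_pos: [502.8, -75.9, 146.4]
ee_rot: [[0.002, 0.229, -0.974], [-0.0, -0.974, -0.229], [-1.0, 0.001, -0.002]]
wrist_force: [0.5, 0.3, -0.7]
grip_width: 0.001
```

Request:
apply_moves(rows=[-0.06,0,0.05,0,0,0,-0.14,0,0.12,0,0,0,-0.22,0,0.2,0,0,0,-0.3,0,0.3,0,0,0,-0.4,0,0.4,0,0,0,-0.48,0,0.48,0,0,0,-0.54,0,0.54,0,0,0,-0.58,0,0.58,0,0,0,-0.6,0,0.6,0,0,0,-0.6,0,0.6,0,0,0])

```text
time: 25.6
tcp_pos: [432.1, -92.2, 216.9]
ee_rot: [[0.0, 0.229, -0.973], [0.0, -0.973, -0.229], [-1.0, -0.0, -0.0]]
wrist_force: [0.8, -0.2, -0.3]
grip_width: 0.003
```

```bash
python3 w.py f
python3 - <<'E'
from cell import get_image
import cv2,numpy as np
from h import *
import pickle
A=get_image("scene");B=get_image("side");d0=pickle.load(open("a.pkl","rb"))
cv2.imwrite("pics/f.png",np.hstack([cv2.resize(A["img"][190:470,120:440],(400,350)),cv2.resize(B["img"][140:310,240:450],(400,350))]))
E
```

```text
25.65 [432.09397817 -92.14582588 216.69212535] [0.08365224 0.194247   0.60557683]
yel 1308 474.0 143.0 [ 530.5 -207.3   72.7] [ 531.1 -156.8  215.3] [ 52.5 164.  289.3]
yel 884 474.0 224.0 [ 464.7 -228.1   71.4] [ 477.1 -160.2  213.8] [ 55.5 170.7 292.4]
blue 1195 397.0 223.0 [ 449.4 -159.3   76.3] [ 449.2 -159.4   76.6] [30.5 30.9  3.9]
green 1414 314.0 133.0 [502.3 -76.7  84.2] [502.2 -76.4 220.8] [ 30.5  30.8 278.3]
```

View pics/f.png

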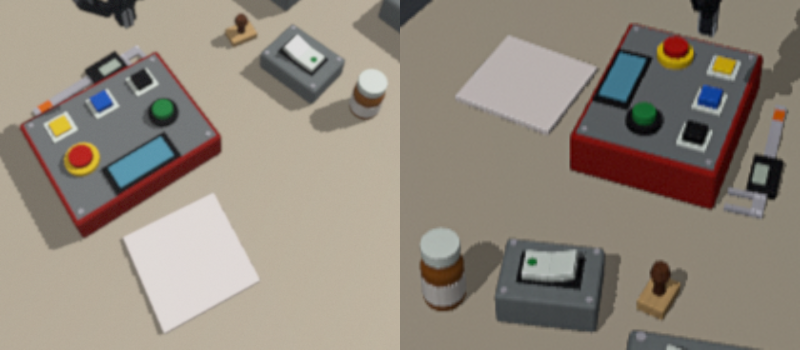

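View pics/f_w.png

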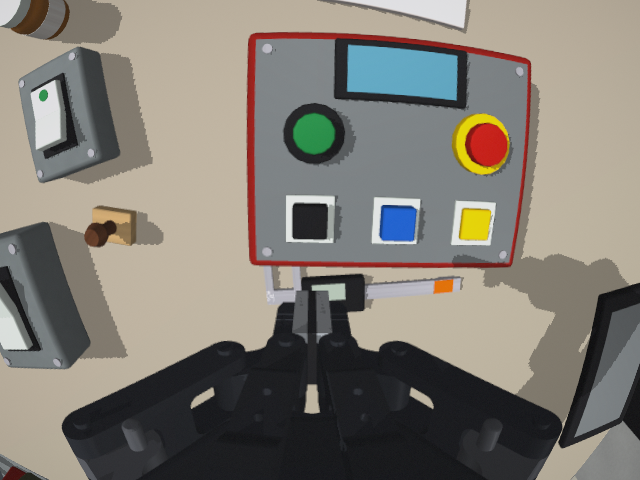

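The rocker is over, the green button is back out at 84 mm, blue reads 76 mm, and the loose items look unmoved. I'll check the yellow key's depth once more and, if it's fully in, hand the job in.

Run:
```python
from cell import get_image
from h import *
import pickle
d0=pickle.load(open("a.pkl","rb"))
W={"scene":[("yel",168,290),("blue",201,270),("black",233,253),("red",184,315),("green",250,277)],"side":[("yel",410,170),("blue",402,186),("black",394,203),("red",384,162),("green",368,195)]}
for n in W:
    d=get_image(n)
    for k,u,v in W[n]:
        yy,xx=np.mgrid[:480,:640];m=(abs(xx-u)<=2)&(abs(yy-v)<=2)
        print(n,k,np.median(pts(d0[n],m)[0][:,2]).round(1),np.median(pts(d,m)[0][:,2]).round(1))
```

```text
scene yel 77.7 70.0
scene blue 76.7 77.1
scene black 77.1 77.3
scene red 83.9 83.2
scene green 83.7 84.2
side yel 77.0 69.9
side blue 77.7 77.7
side black 76.8 77.1
side red 84.3 84.2
side green 84.9 83.7
```

```bash
python3 -c "
from cell import robot
print(robot.close_job(), robot.read_state()['time'])"
```

```text
the job is handed in; nothing more can be done
the job is handed in; nothing more can be done
```

The job is done in the order asked and handed in at about 26 s of robot time, with the arm lifted clear.

1. **Rocker:** I pressed the dot on the smallest mains box down to its stop at 15.5 N. The pictures afterwards show the dotted half level and the other half raised.
2. **Yellow key:** I pushed it to its stop with the tip at 68.8 mm, and it stayed in. Both cameras show its top dropped from about 77 mm to 70 mm.
3. **Green start button:** I held it fully in (tip at 75.8 mm, 19–22 N) for about 1.6 s, then let it go. It came back out to about 84 mm.

**Left alone:** the heights of the blue and black keys and the red stop button are unchanged to within about 1 mm. The caliper, jar, tile and stamp look unmoved in the pictures, though I did not measure their positions.

**Disagreements:** one rough wrist-camera estimate put the yellow key at 71.4 mm, from a wider pixel patch than the other two cameras' 70 mm. The first position fixes of the console parts from the scene and side cameras also differed by up to 4 mm by depth, and more by ray. The wrist view agreed with my aim to about 1.5 mm before each press.

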